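# Unlatch the bench gauge's swing arm from its ball and hold it raised

### The job

The flange in the bench gauge is about to be changed, so open the gauge and keep it open: pull the black spring knob at the arm's nose straight out sideways to free the arm from its ball, then swing the arm up on its hinge about half way to upright (some 45 degrees) and finish there, still holding it up and steady, as it drops shut if let go. Do not jerk the arm or let it fall, leave the flange in its seat, and do not disturb the other things on the bench.

Things in the scene. Friction and masses are not known exactly. Their poses are not given: they have to be found in the camera images.
- gauge: Bench gauge, fixed to the bench: dark steel base plate 120 (x) x 320 (y) x 16 mm. Origin: centre of the plate's underside; x, y, z are the plate's axes (z up). Hinge clevis (118 mm high) at y = +115 mm, post with a 30 mm ball at y = -105 mm. An aluminium swing arm (bar 30 x 18 mm, top 111 mm above the bench) lies along y from the hinge to a bell-shaped nose over the ball.
- hinge (a point): Centre of the arm's hinge pin, 102 mm above the bench; the hinge axis is the gauge's x axis. 220 mm along y from the ball. Between them, 85 mm from the hinge, a dial indicator (44 mm dial) stands on the arm, top about 175 mm above the bench.
- ball (a point): Centre of the ball, 95 mm above the bench. The arm's bell-shaped nose (50 mm across, 42 mm high, top 114 mm above the bench) sits over it. Out of the nose's side, to the gauge's -x, comes a spring plunger with a black knob; its pin goes under the ball and locks the arm down.
- knob (a point): Centre of the knob's grip: cylinder 25 mm diameter x 23 mm long, level along the gauge's x; a 33 mm head beyond it on the outer (-x) end; the nose's 21 mm hexagon starts 13 mm inward. At first 56 mm to -x of the ball's centre and 12.5 mm below it (82.5 mm above the bench). Moves with plunger and arm. The knob turns freely on its axis, so a gripper can keep its direction while the arm swings.
- plunger (a joint): How far the knob is pulled out, along the gauge's -x axis: 0 in (pin under the ball), 0.010 m fully out (stop). A spring returns it: about 5 N at 0, 9 N fully out. The pin is clear of the ball from about 0.006 m.
- gauge_arm (a joint): Angle of the swing arm in rad: 0 down on the ball, growing as the nose swings up about the hinge, stop at 1.4. The arm weighs 0.5 to 0.8 kg (about 3 to 5 N felt at the knob) and falls back when released.
- seat (a point): Where the flange's underside centre belongs: on top of the base plate, between three small locating pins (9 mm high).
- flange: Loose steel flange in the gauge's seat, under the dial indicator: foot 60 mm diameter x 10 mm, hub 35 mm diameter, 34 mm high in all. Origin: centre of its underside. To stay where it is.
- next_flange: Bystander: an identical loose flange standing on the bench beside the gauge (its +x side).
- setting_ring: Bystander: loose steel setting ring, 64 mm outside, 32 mm hole, 22 mm high, on the bench beside the gauge (its +x side).
- bolt_bin: Bystander: loose open yellow plastic bin, 150 x 100 x 50 mm high, with some bolts in it, on the bench past the nose end of the gauge. Origin: centre of its underside.
- screwdriver: Bystander: loose screwdriver lying on the bench on the gauge's -x side, roughly along its y axis.

How it is judged:
By the outcome, as a careful person would: the job done as asked, in the order asked, and still so for the second after the job is handed in, while the arm keeps its last pose, push and grip.
It also fails if it takes over 34 s, if anything falls off the work surface, if the arm or the gripper's body presses on something with over 40 N, if the wrist force passes 120 N, or if a joint passes its speed limit or range.

### The arm

A 7-joint arm with a two-finger parallel gripper is mounted at the origin on the work surface. World frame = base frame: x ahead of the robot, y to its left, z up, the work surface at z = 0. Lengths are in m, angles in rad, forces in N, time in s.
With the tool pointing down it reaches from about 0.4 to 0.85 m from the base axis. Payload 4.5 kg.
Tool frame: the origin (TCP) lies between the finger pads; the fingertips stand r.tip_reach ahead of it and the grasp point (between the pads) lies 11 mm behind it (r.tip_reach is the distance from the TCP to the fingertips, in m); z points along the fingers, y is the line along which they close (so a half turn about z gives the same grasp; the last joint's range is limited). The gripper opens to 88 mm and grips with 3 to 60 N. Pads are 18 mm wide; open, the fingers measure 123 mm over their backs; the gripper's body (75 mm by 187 mm) begins 45 mm behind the grasp point.
Start: joints at [-1.217, 0.689, -0.195, 1.565, 0.157, 0.902, -0.215], TCP at [0.196, 0.593, 0.247] pointing down, gripper open.
Joint ranges: [-3.01, 3.01], [-0.46, 2.08], [-1.47, 1.51], [0.13, 2.56], [-1, 4.14], [0.04, 2.09], [-2.66, 2.66]. Speed limits (rad/s): [2.57, 2.57, 3.14, 3.14, 3.14, 3.14, 3.14].

### API

Orientations are given as a unit quaternion [x, y, z, w].
In Python, from plant import r, vision, workorder gives the robot as it stands.
- The arm moves only by the tool drive_tool, never from a script. Its argument "targets" is a list of rows, each an object of numbers: "tx", "ty", "tz": the shift along the world's x, y, z in units of 0.03 m (1.0 is 0.03 m); "wx", "wy", "wz": the turn, a rotation vector about the world's x, y, z in units of 60 degrees (1.0 is 60 degrees); "claw": the opening, from -1 (shut) to 1 (fully open). A call has exactly 8 rows; each row shifts and turns the commanded pose from where the row before left it; what a row does not reach is not made up. A row lasts 1/10 s, in which the tool goes at most 50 mm and 8.59 degrees, less where a joint would pass 70% of its speed; a pose out of reach is approached as far as the arm can. A call with a number of a shift or a turn outside -1 to 1 is refused whole. A call with a gripper value outside its range is refused whole. The fingers move at their own pace and stop on an object; "force" is the grip in N (left out, the last holds). Time passes only in rows, so rows that do not move let the fingers close, or fill a call up. It gives the time, the measured TCP pose, the force, the opening and the grip force at its end, in the units of the state.
- r.get_state(): the state, without advancing time (a new reading comes with each control period).
- vision.snapshot(name): name is "side" or "top" or "wrist"; returns a dict with "image" (420x560x3 uint8, blue, green, red), "range_z" (420x560 float32, m along the optical axis (not along the pixel's ray), 0 where there is no reading), "K" (3x3 intrinsics, pixels), "cam_to_world" (4x4, takes a point from camera to world coordinates). Camera axes: x right, y up, looking along -z (the intrinsics and any distortion apply to the point x, -y, -z); pixel columns grow to the right and rows downward; lengths in m; the calibration is good to about 2 mm. A picture is of the moment at which its call begins.
- workorder.finish_job(): hands the job in; it is judged then, once.
The state is a dict: "clock": time; "q": joint angles; "qd": joint speeds; "joint_torque": joint torques, N m; "tool_pos": TCP position; "eef_rot": TCP orientation; "contact_force": force on the tool from outside, world axes, zero at the start; "moment": the same for the moment, N m; "opening": opening from 0.0 (shut) to 1.0 (fully open); "finger_force": force on a finger pad.
Only numpy, scipy, OpenCV 4.12 (cv2) and the standard library are available. Lean on these libraries where they do the work, as an engineer would, in place of code of your own. Each camera call takes 0.05 s, during which the arm holds its last target. There are 200 camera calls.

## Working session

There is one attempt and no reset: what is moved stays moved. The work goes in short steps, Python scripts to look and compute and a tool call to move; the robot and the scene stay as the last step left them, time stands still between calls to the robot, and variables do not carry over. Pictures are saved under pics/ and viewed, at most 10 in all, crops included, and the job is handed in when it is done.

Besides the shell and the picture viewer there is one more tool, called by a JSON object that holds its "api" and its "payload", one argument or row to a line. drive_tool: Moves the arm, as the interface text tells. Its arguments: {"type":"object","properties":{"targets":{"type":"array","items":{"type":"object","properties":{"tx":{"type":"number"},"ty":{"type":"number"},"tz":{"type":"number"},"wx":{"type":"number"},"wy":{"type":"number"},"wz":{"type":"number"},"claw":{"type":"number"}}}},"force":{"type":"number"}},"required":["targets"]}

```bash
mkdir -p pics; ls; python3 - <<'E'
from plant import r, vision, workorder
import cv2,numpy as np
s=r.get_state();print({k:np.round(v,3) for k,v in s.items()},r.tip_reach)
for n in("top","side"):
    d=vision.snapshot(n);cv2.imwrite(f"pics/{n}0.png",d["image"]);np.savez(f"/tmp/{n}0.npz",**d);print(d["K"],d["cam_to_world"].round(3))
E
```

```text
pics
{'clock': np.float64(0.0), 'q': array([-1.217,  0.69 , -0.195,  1.566,  0.157,  0.903, -0.215]), 'qd': array([ 0.002, -0.001,  0.002,  0.   ,  0.001, -0.002, -0.001]), 'joint_torque': array([ 1.0000e-03, -5.2757e+01, -1.2670e+00, -1.5343e+01, -5.3000e-02,
        6.0000e-03,  0.0000e+00]), 'tool_pos': array([0.196, 0.593, 0.246]), 'eef_rot': array([ 0.159,  0.987, -0.001, -0.   ]), 'contact_force': array([-0.427,  0.464,  0.249]), 'moment': array([ 0.005, -0.032, -0.008]), 'finger_force': np.float64(0.0), 'opening': np.float64(0.998)} 0.008
[[497.82734337   0.         277.07521845]
 [  0.         497.82734337 209.87265398]
 [  0.           0.           1.        ]] [[-0.016  0.984 -0.177  0.413]
 [-1.    -0.016 -0.     0.011]
 [-0.003  0.177  0.984  1.049]
 [ 0.     0.     0.     1.   ]]
[[473.32049269   0.         277.87761437]
 [  0.         473.32049269 201.31087111]
 [  0.           0.           1.        ]] [[ 0.866  0.262 -0.425  0.239]
 [-0.499  0.46  -0.734 -0.563]
 [ 0.003  0.848  0.53   0.5  ]
 [ 0.     0.     0.     1.   ]]
```

View pics/top0.png

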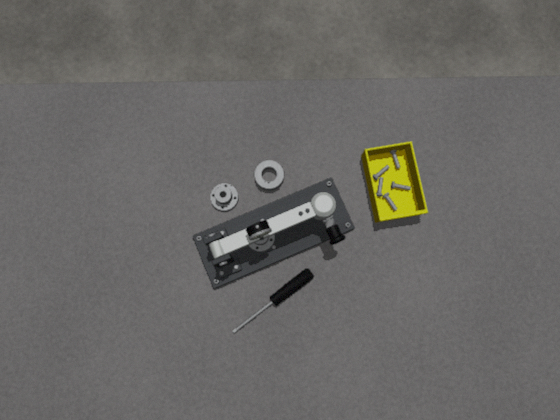

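View pics/side0.png

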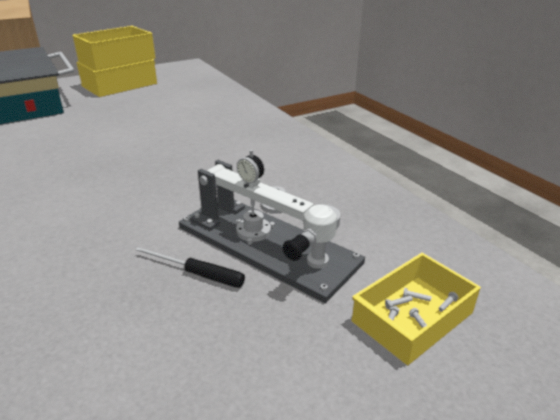

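The top view shows the nose at about (323,204), the knob at (336,235), the hinge at (218,248) and the plate corners at (330,180), (354,229), (215,287) and (193,238). In the side view the knob is at (297,245), facing the robot side.

```bash
cat > h.py <<'E'
import numpy as np
def px(d,u,v,z=None):
    K=d["K"];T=d["cam_to_world"]
    ray=np.array([(u-K[0,2])/K[0,0],-(v-K[1,2])/K[1,1],-1.])
    w=T[:3,:3]@ray;o=T[:3,3]
    if z is not None: return o+w*(z-o[2])/w[2]
    p=d["range_z"][int(v)-1:int(v)+2,int(u)-1:int(u)+2]
    return o+w*np.median(p[p>0])
E
python3 - <<'E'
from h import *
import cv2
d=np.load("/tmp/top0.npz");s=np.load("/tmp/side0.npz")
for n,u,v,z in[("nose",323,204,.114),("knob",334,235,.095),("knobhead",338,236,.09),("hinge",216,249,.111),("c1",332,180,.016),("c2",354,229,.016),("c3",215,287,.016),("c4",193,238,.016),("scr",308,275,.02),("bin",365,150,.05),("bin",378,222,.05)]:
    print(n,px(d,u,v,z).round(3),px(d,u,v).round(3))
print(px(s,297,245).round(3),px(s,321,214).round(3))
# plate fit: dark mask of plate via range height
c=np.array([px(d,u,v,.016) for u,v in[(332,180),(354,229),(215,287),(193,238)]]);print("ctr",c.mean(0))
# segment nose/arm/knob from heights
K=d["K"];T=d["cam_to_world"];R=d["range_z"];vv,uu=np.mgrid[:420,:560]
P=np.stack([(uu-K[0,2])/K[0,0]*R,-(vv-K[1,2])/K[1,1]*R,-R],-1)@T[:3,:3].T+T[:3,3]
g=d["image"].astype(int).sum(2)
m=(abs(P[...,2]-.111)<.006)&(g>350)&(uu>190)&(uu<345)&(vv>180)&(vv<270)
Q=P[m];print(len(Q),Q.mean(0));
w,V=np.linalg.eigh(np.cov(Q[:,:2].T));print("arm axis",V[:,1])
k=(P[...,2]>.06)&(P[...,2]<.105)&(g<150)&(uu>322)&(uu<350)&(vv>218)&(vv<250);print("knob",k.sum(),P[k].mean(0),P[k].min(0),P[k].max(0))
E
```

```text
nose [ 0.591 -0.076  0.114] [ 0.59  -0.076  0.115]
knob [ 0.533 -0.097  0.095] [ 0.533 -0.097  0.095]
knobhead [ 0.532 -0.106  0.09 ] [ 0.531 -0.105  0.096]
hinge [0.508 0.128 0.111] [0.508 0.127 0.115]
c1 [ 0.661 -0.106  0.016] [ 0.661 -0.106  0.017]
c2 [ 0.555 -0.149  0.016] [ 0.557 -0.151  0.001]
c3 [0.44  0.141 0.016] [0.44  0.141 0.015]
c4 [0.541 0.188 0.016] [0.543 0.19  0.003]
scr [ 0.461 -0.05   0.02 ] [ 0.46  -0.049  0.026]
bin [ 0.716 -0.173  0.05 ] [ 0.717 -0.174  0.047]
bin [ 0.564 -0.193  0.05 ] [ 0.571 -0.203  0.001]
[ 0.53  -0.114  0.094] [ 0.587 -0.088  0.113]
ctr [0.54921044 0.0185775  0.016     ]
1744 [0.55651128 0.00995482 0.11183225]
arm axis [-0.37781726  0.92588018]
knob 227 [ 0.53488588 -0.09923233  0.0931824 ] [ 0.51719426 -0.11692029  0.07927122] [ 0.55506712 -0.08372028  0.10199884]
```

{"api": "drive_tool", "payload": {
  "targets": [
    {"tx":0.3,"ty":-0.6,"wz":-0.1,"claw":0.2},
    {"tx":0.5,"ty":-1.0,"wz":-0.1,"claw":0.2},
    {"tx":0.5,"ty":-1.0,"wz":-0.1,"claw":0.2},
    {"tx":0.5,"ty":-1.0,"wz":-0.1,"claw":0.2},
    {"tx":0.5,"ty":-1.0,"wz":-0.1,"claw":0.2},
    {"tx":0.5,"ty":-1.0,"wz":-0.1,"claw":0.2},
    {"tx":0.5,"ty":-1.0,"wz":-0.1,"claw":0.2},
    {"tx":0.5,"ty":-1.0,"wz":-0.1,"claw":0.2}
  ],
  "force": 25
}}

```text
validation failed for argument at $.ta...
```

{"api": "drive_tool", "payload": {
  "targets": [
    {"tx":0.5,"ty":-1.0,"wz":-0.1,"claw":0.2},
    {"tx":0.5,"ty":-1.0,"wz":-0.1,"claw":0.2},
    {"tx":0.5,"ty":-1.0,"wz":-0.1,"claw":0.2},
    {"tx":0.5,"ty":-1.0,"wz":-0.1,"claw":0.2},
    {"tx":0.5,"ty":-1.0,"wz":-0.1,"claw":0.2},
    {"tx":0.5,"ty":-1.0,"wz":-0.1,"claw":0.2},
    {"tx":0.5,"ty":-1.0,"wz":-0.1,"claw":0.2},
    {"tx":0.5,"ty":-1.0,"wz":-0.1,"claw":0.2}
  ]
}}

```text
validation failed for argument at $.ta...
```

{"api": "drive_tool", "payload": {
  "targets": [
    {"tx":0.3,"ty":-0.6,"tz":0,"wx":0,"wy":0,"wz":-0.1,"claw":0.2},
    {"tx":0.5,"ty":-0.98,"tz":0,"wx":0,"wy":0,"wz":-0.1,"claw":0.2},
    {"tx":0.5,"ty":-0.98,"tz":0,"wx":0,"wy":0,"wz":-0.1,"claw":0.2},
    {"tx":0.5,"ty":-0.98,"tz":0,"wx":0,"wy":0,"wz":-0.1,"claw":0.2},
    {"tx":0.5,"ty":-0.98,"tz":0,"wx":0,"wy":0,"wz":-0.1,"claw":0.2},
    {"tx":0.5,"ty":-0.98,"tz":0,"wx":0,"wy":0,"wz":-0.1,"claw":0.2},
    {"tx":0.5,"ty":-0.98,"tz":0,"wx":0,"wy":0,"wz":-0.1,"claw":0.2},
    {"tx":0.5,"ty":-0.98,"tz":0,"wx":0,"wy":0,"wz":-0.1,"claw":0.2}
  ],
  "force": 25
}}

```text
clock: 0.9
tool_pos: [0.3108, 0.3681, 0.2466]
eef_rot: [0.549, 0.836, -0.0, 0.0]
contact_force: [0.6, -0.4, -0.3]
opening: 0.603
finger_force: 0.0
```

{"api": "drive_tool", "payload": {
  "targets": [
    {"tx":0.45,"ty":-0.95,"tz":0,"wx":0,"wy":0,"wz":-0.1,"claw":0.2},
    {"tx":0.45,"ty":-0.95,"tz":0,"wx":0,"wy":0,"wz":-0.1,"claw":0.2},
    {"tx":0.45,"ty":-0.95,"tz":0,"wx":0,"wy":0,"wz":-0.1,"claw":0.2},
    {"tx":0.45,"ty":-0.95,"tz":0,"wx":0,"wy":0,"wz":-0.1,"claw":0.2},
    {"tx":0.45,"ty":-0.95,"tz":0,"wx":0,"wy":0,"wz":-0.1,"claw":0.2},
    {"tx":0.45,"ty":-0.95,"tz":0,"wx":0,"wy":0,"wz":-0.1,"claw":0.2},
    {"tx":0.45,"ty":-0.95,"tz":0,"wx":0,"wy":0,"wz":-0.1,"claw":0.2},
    {"tx":0.45,"ty":-0.95,"tz":0,"wx":0,"wy":0,"wz":-0.1,"claw":0.2}
  ]
}}

```text
clock: 1.7
tool_pos: [0.4187, 0.1404, 0.2466]
eef_rot: [0.841, 0.541, -0.0, -0.0]
contact_force: [0.8, 0.6, -0.9]
opening: 0.599
finger_force: 0.0
```

{"api": "drive_tool", "payload": {
  "targets": [
    {"tx":0.45,"ty":-0.95,"tz":0,"wx":0,"wy":0,"wz":-0.1,"claw":0.2},
    {"tx":0.45,"ty":-0.95,"tz":0,"wx":0,"wy":0,"wz":-0.1,"claw":0.2},
    {"tx":0.45,"ty":-0.95,"tz":0,"wx":0,"wy":0,"wz":-0.1,"claw":0.2},
    {"tx":0.45,"ty":-0.95,"tz":0,"wx":0,"wy":0,"wz":-0.1,"claw":0.2},
    {"tx":0.45,"ty":-0.95,"tz":0,"wx":0,"wy":0,"wz":-0.1,"claw":0.2},
    {"tx":0.45,"ty":-0.95,"tz":0,"wx":0,"wy":0,"wz":-0.1,"claw":0.2},
    {"tx":0.4,"ty":-0.8,"tz":0,"wx":0,"wy":0,"wz":-0.1,"claw":0.2},
    {"tx":0.2,"ty":-0.4,"tz":0,"wx":0,"wy":0,"wz":0,"claw":0.2}
  ]
}}

```text
clock: 2.5
tool_pos: [0.5181, -0.0679, 0.2466]
eef_rot: [0.979, 0.204, -0.0, 0.001]
contact_force: [0.6, 0.3, 0.4]
opening: 0.6
finger_force: 0.0
```

```bash
python3 - <<'E'
from plant import r, vision
from h import *
import cv2
d=vision.snapshot("wrist");cv2.imwrite("pics/w1.png",d["image"]);np.savez("/tmp/w1.npz",**d)
s=r.get_state();print(s["tool_pos"],s["eef_rot"],s["q"],s["clock"])
E
```

```text
[ 0.51861998 -0.06906879  0.24673325] [9.78907908e-01 2.04296009e-01 3.56942562e-04 1.52319381e-03] [-0.21410751  0.5893091   0.41878478  1.89174153 -0.34196289  0.72931224
 -0.75997121] 2.55
```

View pics/w1.png

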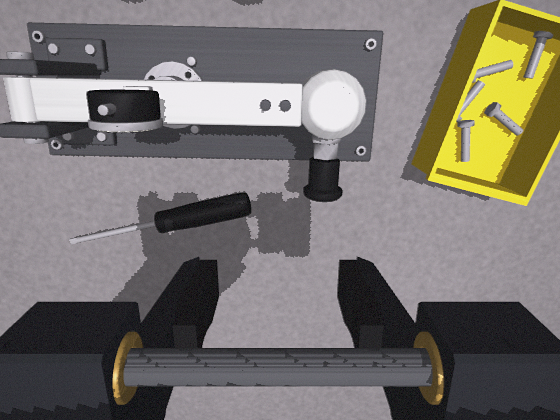

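The wrist view shows the knob grip at (323,174), its head at (323,193) and the nose at (333,104). The fingers are parallel to the arm and the way down is free.

```bash
python3 - <<'E'
from h import *
d=np.load("/tmp/w1.npz")
K=d["K"];T=d["cam_to_world"];R=d["range_z"];vv,uu=np.mgrid[:420,:560]
P=np.stack([(uu-K[0,2])/K[0,0]*R,-(vv-K[1,2])/K[1,1]*R,-R],-1)@T[:3,:3].T+T[:3,3]
g=d["image"].astype(int).sum(2)
m=(abs(P[...,2]-.111)<.005)&(g>350)&(vv<140)&(uu<300)&(uu>165)
Q=P[m];w,V=np.linalg.eigh(np.cov(Q[:,:2].T));y=V[:,1]*np.sign(V[1,1]);x=np.array([y[1],-y[0]]);print("y",y,"yaw",np.degrees(np.arctan2(x[1],x[0])))
n=(P[...,2]>.09)&(P[...,2]<.12)&(g>300)&(uu>303)&(uu<370)&(vv<138);N=P[n][:,:2]
c=[ (a.min()+a.max())/2 for a in(N@x,N@y)];print("nose ext",np.ptp(N@x),np.ptp(N@y),"ctr",c[0]*x+c[1]*y)
k=(P[...,2]>.07)&(P[...,2]<.11)&(g<200)&(uu>295)&(uu<350)&(vv>155)&(vv<205);k=P[k]
b=c[0]*x+c[1]*y
a=k[:,:2]@x-c[0];l=k[:,:2]@y-c[1]
for lo in np.arange(-.08,-.03,.004):
    s=(a>=lo)&(a<lo+.004)
    if s.sum()>3:print(lo.round(3),s.sum(),k[s,2].max().round(4),l[s].min().round(4),l[s].max().round(4))
print("knob pred",b-.056*x)
E
```

```text
y [-0.38252455  0.92394533] yaw 22.490146935499038
nose ext 0.04790968253888567 0.04488643630465944 ctr [ 0.59348461 -0.08028526]
-0.08 21 0.0996 -0.0066 0.0145
-0.076 149 0.1027 -0.0129 0.0182
-0.072 253 0.1027 -0.0131 0.0183
-0.068 148 0.0985 -0.0104 0.0154
-0.064 139 0.0982 -0.009 0.0144
-0.06 147 0.0984 -0.0099 0.0141
-0.056 148 0.0993 -0.0095 0.0143
-0.052 148 0.0979 -0.0099 0.0143
-0.048 191 0.0981 -0.0098 0.0143
knob pred [ 0.54174367 -0.10170663]
```

{"api": "drive_tool", "payload": {
  "targets": [
    {"tx":0.25,"ty":-0.33,"tz":0,"wx":0,"wy":0,"wz":-0.018,"claw":0.2},
    {"tx":0.25,"ty":-0.33,"tz":-0.3,"wx":0,"wy":0,"wz":0,"claw":0.2},
    {"tx":0.25,"ty":-0.33,"tz":-0.7,"wx":0,"wy":0,"wz":0,"claw":0.2},
    {"tx":0,"ty":0,"tz":-0.8,"wx":0,"wy":0,"wz":0,"claw":0.2},
    {"tx":0,"ty":0,"tz":-0.8,"wx":0,"wy":0,"wz":0,"claw":0.2},
    {"tx":0,"ty":0,"tz":-0.6,"wx":0,"wy":0,"wz":0,"claw":0.2},
    {"tx":0,"ty":0,"tz":0,"wx":0,"wy":0,"wz":0,"claw":0.2},
    {"tx":0,"ty":0,"tz":0,"wx":0,"wy":0,"wz":0,"claw":0.2}
  ]
}}

```text
clock: 3.35
tool_pos: [0.54, -0.0948, 0.1505]
eef_rot: [0.981, 0.196, -0.0, -0.0]
contact_force: [0.5, 0.0, 0.1]
opening: 0.597
finger_force: 0.0
```

{"api": "drive_tool", "payload": {
  "targets": [
    {"tx":0.03,"ty":-0.12,"tz":-0.4,"wx":0,"wy":0,"wz":0,"claw":0.2},
    {"tx":0,"ty":0,"tz":-0.5,"wx":0,"wy":0,"wz":0,"claw":0.2},
    {"tx":0,"ty":0,"tz":-0.5,"wx":0,"wy":0,"wz":0,"claw":0.2},
    {"tx":0,"ty":0,"tz":-0.5,"wx":0,"wy":0,"wz":0,"claw":0.2},
    {"tx":0,"ty":0,"tz":-0.4,"wx":0,"wy":0,"wz":0,"claw":0.2},
    {"tx":0,"ty":0,"tz":-0.18,"wx":0,"wy":0,"wz":0,"claw":0.2},
    {"tx":0,"ty":0,"tz":0,"wx":0,"wy":0,"wz":0,"claw":0.2},
    {"tx":0,"ty":0,"tz":0,"wx":0,"wy":0,"wz":0,"claw":0.2}
  ]
}}

```text
clock: 4.15
tool_pos: [0.5412, -0.0989, 0.0768]
eef_rot: [0.981, 0.196, 0.0, 0.0]
contact_force: [-0.9, 0.3, 0.1]
opening: 0.596
finger_force: 0.0
```

```bash
python3 - <<'E'
from plant import r, vision
import cv2,numpy as np
a=vision.snapshot("side")["image"][140:320,180:400];b=vision.snapshot("wrist")["image"][60:320,180:460]
a=cv2.resize(a,None,fx=1.8,fy=1.8);b=cv2.resize(b,(int(280*324/260),324))
cv2.imwrite("pics/g1.png",np.hstack([a,b]));print(r.get_state()["tool_pos"])
E
```

```text
[ 0.54134499 -0.09891924  0.07698323]
```

View pics/g1.png

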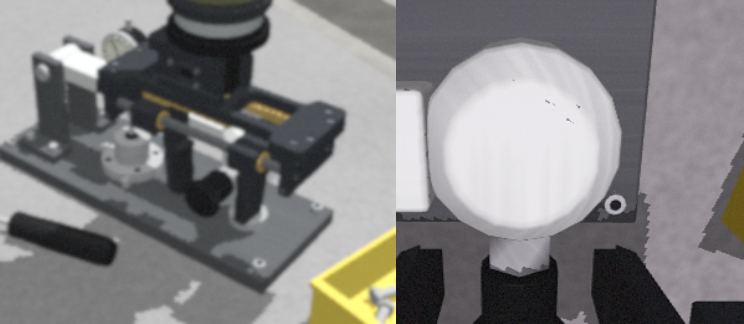

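The knob (crop about (205,190) left, (519,285) right) sits centred between the open fingers, and nothing is touching. I'll close the gripper.

{"api": "drive_tool", "payload": {
  "targets": [
    {"tx":0,"ty":0,"tz":0,"wx":0,"wy":0,"wz":0,"claw":-0.3},
    {"tx":0,"ty":0,"tz":0,"wx":0,"wy":0,"wz":0,"claw":-0.4},
    {"tx":0,"ty":0,"tz":0,"wx":0,"wy":0,"wz":0,"claw":-1},
    {"tx":0,"ty":0,"tz":0,"wx":0,"wy":0,"wz":0,"claw":-1},
    {"tx":0,"ty":0,"tz":0,"wx":0,"wy":0,"wz":0,"claw":-1},
    {"tx":0,"ty":0,"tz":0,"wx":0,"wy":0,"wz":0,"claw":-1},
    {"tx":0,"ty":0,"tz":0,"wx":0,"wy":0,"wz":0,"claw":-1},
    {"tx":0,"ty":0,"tz":0,"wx":0,"wy":0,"wz":0,"claw":-1}
  ],
  "force": 25
}}

```text
clock: 5.05
tool_pos: [0.5413, -0.0994, 0.0765]
eef_rot: [0.981, 0.196, 0.0, 0.001]
contact_force: [1.4, -2.5, 0.4]
opening: 0.267
finger_force: 25.0
```

{"api": "drive_tool", "payload": {
  "targets": [
    {"tx":-0.046,"ty":-0.019,"tz":0,"wx":0,"wy":0,"wz":0,"claw":-1},
    {"tx":-0.046,"ty":-0.019,"tz":0,"wx":0,"wy":0,"wz":0,"claw":-1},
    {"tx":-0.046,"ty":-0.019,"tz":0,"wx":0,"wy":0,"wz":0,"claw":-1},
    {"tx":-0.046,"ty":-0.019,"tz":0,"wx":0,"wy":0,"wz":0,"claw":-1},
    {"tx":-0.046,"ty":-0.019,"tz":0,"wx":0,"wy":0,"wz":0,"claw":-1},
    {"tx":-0.046,"ty":-0.019,"tz":0,"wx":0,"wy":0,"wz":0,"claw":-1},
    {"tx":0,"ty":0,"tz":0,"wx":0,"wy":0,"wz":0,"claw":-1},
    {"tx":0,"ty":0,"tz":0,"wx":0,"wy":0,"wz":0,"claw":-1}
  ]
}}

```text
clock: 5.85
tool_pos: [0.5363, -0.1015, 0.0767]
eef_rot: [0.98, 0.197, 0.003, 0.001]
contact_force: [7.4, -0.2, -3.0]
opening: 0.268
finger_force: 25.0
```

{"api": "drive_tool", "payload": {
  "targets": [
    {"tx":-0.046,"ty":-0.019,"tz":0,"wx":0,"wy":0,"wz":0,"claw":-1},
    {"tx":-0.046,"ty":-0.019,"tz":0,"wx":0,"wy":0,"wz":0,"claw":-1},
    {"tx":-0.046,"ty":-0.019,"tz":0,"wx":0,"wy":0,"wz":0,"claw":-1},
    {"tx":-0.03,"ty":-0.01,"tz":0,"wx":0,"wy":0,"wz":0,"claw":-1},
    {"tx":0,"ty":0,"tz":0,"wx":0,"wy":0,"wz":0,"claw":-1},
    {"tx":0,"ty":0,"tz":0,"wx":0,"wy":0,"wz":0,"claw":-1},
    {"tx":0,"ty":0,"tz":0,"wx":0,"wy":0,"wz":0,"claw":-1},
    {"tx":0,"ty":0,"tz":0,"wx":0,"wy":0,"wz":0,"claw":-1}
  ],
  "force": 35
}}

```text
clock: 6.65
tool_pos: [0.5323, -0.1031, 0.0768]
eef_rot: [0.98, 0.197, 0.004, 0.001]
contact_force: [9.7, 0.6, -3.3]
opening: 0.27
finger_force: 35.0
```

```bash
python3 - <<'E'
from plant import r, vision
import cv2,numpy as np
a=vision.snapshot("side")["image"][140:320,180:400];b=vision.snapshot("wrist")["image"][60:320,180:460]
a=cv2.resize(a,None,fx=1.8,fy=1.8);b=cv2.resize(b,(int(280*324/260),324))
cv2.imwrite("pics/g2.png",np.hstack([a,b]));s=r.get_state();print(s["tool_pos"],s["contact_force"],s["moment"])
E
```

```text
[ 0.53231485 -0.10317475  0.07684353] [ 8.85436545 -0.03293664 -3.41302098] [ 0.04591772 -1.60374118 -0.10170116]
```

View pics/g2.png

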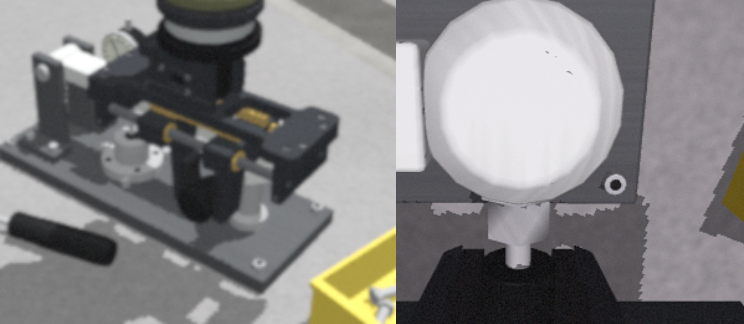

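The plunger is about 9.7 mm out, with its rod visible at (518,255), and the spring force is about 9 N. Next I'll work out the arc.

```bash
python3 - <<'E'
import numpy as np
a=np.radians(5.06);R=220.9/30
th=np.radians(np.r_[0,.4,1,1.8,2.8,4,5.3,6.6,8,np.linspace(9.5,20,8),np.linspace(21.5,32,8),33.5,35,36.5,38,39.5,41,42.3,43.4,44.2,44.7,45])
dz=np.diff(R*np.sin(th-a));dy=np.diff(-R*np.cos(th-a))
for i,(p,q,t) in enumerate(zip(dy,dz,np.degrees(th[1:]))):print(i%8,round(t,1),"tx %.3f ty %.3f tz %.3f"%(-.3825*p,.924*p,q))
E
```

```text
0 0.4 tx 0.002 ty -0.004 tz 0.051
1 1.0 tx 0.002 ty -0.005 tz 0.077
2 1.8 tx 0.003 ty -0.006 tz 0.103
3 2.8 tx 0.002 ty -0.006 tz 0.128
4 4.0 tx 0.002 ty -0.004 tz 0.154
5 5.3 tx 0.000 ty -0.001 tz 0.167
6 6.6 tx -0.001 ty 0.002 tz 0.167
7 8.0 tx -0.003 ty 0.006 tz 0.180
0 9.5 tx -0.005 ty 0.011 tz 0.192
1 11.0 tx -0.007 ty 0.016 tz 0.192
2 12.5 tx -0.009 ty 0.021 tz 0.191
3 14.0 tx -0.011 ty 0.025 tz 0.191
4 15.5 tx -0.012 ty 0.030 tz 0.190
5 17.0 tx -0.014 ty 0.035 tz 0.189
6 18.5 tx -0.016 ty 0.039 tz 0.188
7 20.0 tx -0.018 ty 0.044 tz 0.187
0 21.5 tx -0.020 ty 0.048 tz 0.186
1 23.0 tx -0.022 ty 0.053 tz 0.184
2 24.5 tx -0.024 ty 0.057 tz 0.183
3 26.0 tx -0.025 ty 0.061 tz 0.181
4 27.5 tx -0.027 ty 0.066 tz 0.179
5 29.0 tx -0.029 ty 0.070 tz 0.177
6 30.5 tx -0.031 ty 0.074 tz 0.175
7 32.0 tx -0.033 ty 0.079 tz 0.173
0 33.5 tx -0.034 ty 0.083 tz 0.171
1 35.0 tx -0.036 ty 0.087 tz 0.168
2 36.5 tx -0.038 ty 0.091 tz 0.166
3 38.0 tx -0.039 ty 0.095 tz 0.163
4 39.5 tx -0.041 ty 0.099 tz 0.160
5 41.0 tx -0.042 ty 0.103 tz 0.158
6 42.3 tx -0.038 ty 0.092 tz 0.134
7 43.4 tx -0.033 ty 0.080 tz 0.112
0 44.2 tx -0.025 ty 0.059 tz 0.080
1 44.7 tx -0.016 ty 0.038 tz 0.050
2 45.0 tx -0.009 ty 0.023 tz 0.030
```

{"api": "drive_tool", "payload": {
  "targets": [
    {"tx":0,"ty":0,"tz":0.05,"wx":0,"wy":0,"wz":0,"claw":-1},
    {"tx":0,"ty":-0.005,"tz":0.08,"wx":0,"wy":0,"wz":0,"claw":-1},
    {"tx":0,"ty":-0.005,"tz":0.1,"wx":0,"wy":0,"wz":0,"claw":-1},
    {"tx":0,"ty":-0.005,"tz":0.13,"wx":0,"wy":0,"wz":0,"claw":-1},
    {"tx":0,"ty":-0.005,"tz":0.15,"wx":0,"wy":0,"wz":0,"claw":-1},
    {"tx":0,"ty":0,"tz":0.16,"wx":0,"wy":0,"wz":0,"claw":-1},
    {"tx":0,"ty":0,"tz":0.17,"wx":0,"wy":0,"wz":0,"claw":-1},
    {"tx":0,"ty":0.005,"tz":0.18,"wx":0,"wy":0,"wz":0,"claw":-1}
  ]
}}

```text
clock: 7.55
tool_pos: [0.5325, -0.1036, 0.1077]
eef_rot: [0.98, 0.197, 0.004, 0.001]
contact_force: [8.6, -0.4, -3.6]
opening: 0.264
finger_force: 35.0
```

{"api": "drive_tool", "payload": {
  "targets": [
    {"tx":-0.005,"ty":0.01,"tz":0.19,"wx":0,"wy":0,"wz":0,"claw":-1},
    {"tx":-0.007,"ty":0.016,"tz":0.19,"wx":0,"wy":0,"wz":0,"claw":-1},
    {"tx":-0.009,"ty":0.021,"tz":0.19,"wx":0,"wy":0,"wz":0,"claw":-1},
    {"tx":-0.011,"ty":0.025,"tz":0.19,"wx":0,"wy":0,"wz":0,"claw":-1},
    {"tx":-0.012,"ty":0.03,"tz":0.19,"wx":0,"wy":0,"wz":0,"claw":-1},
    {"tx":-0.014,"ty":0.035,"tz":0.19,"wx":0,"wy":0,"wz":0,"claw":-1},
    {"tx":-0.016,"ty":0.04,"tz":0.19,"wx":0,"wy":0,"wz":0,"claw":-1},
    {"tx":-0.018,"ty":0.044,"tz":0.19,"wx":0,"wy":0,"wz":0,"claw":-1}
  ]
}}

```text
clock: 8.35
tool_pos: [0.5296, -0.0969, 0.1535]
eef_rot: [0.98, 0.197, 0.005, 0.001]
contact_force: [9.3, 1.2, -2.3]
opening: 0.27
finger_force: 35.0
```

{"api": "drive_tool", "payload": {
  "targets": [
    {"tx":-0.02,"ty":0.048,"tz":0.186,"wx":0,"wy":0,"wz":0,"claw":-1},
    {"tx":-0.022,"ty":0.053,"tz":0.184,"wx":0,"wy":0,"wz":0,"claw":-1},
    {"tx":-0.024,"ty":0.057,"tz":0.183,"wx":0,"wy":0,"wz":0,"claw":-1},
    {"tx":-0.025,"ty":0.061,"tz":0.181,"wx":0,"wy":0,"wz":0,"claw":-1},
    {"tx":-0.027,"ty":0.066,"tz":0.179,"wx":0,"wy":0,"wz":0,"claw":-1},
    {"tx":-0.029,"ty":0.07,"tz":0.177,"wx":0,"wy":0,"wz":0,"claw":-1},
    {"tx":-0.031,"ty":0.074,"tz":0.175,"wx":0,"wy":0,"wz":0,"claw":-1},
    {"tx":-0.033,"ty":0.079,"tz":0.173,"wx":0,"wy":0,"wz":0,"claw":-1}
  ]
}}

```text
clock: 9.15
tool_pos: [0.5232, -0.0815, 0.1968]
eef_rot: [0.98, 0.197, 0.005, 0.001]
contact_force: [9.9, 1.1, -1.4]
opening: 0.266
finger_force: 35.0
```

{"api": "drive_tool", "payload": {
  "targets": [
    {"tx":-0.034,"ty":0.083,"tz":0.171,"wx":0,"wy":0,"wz":0,"claw":-1},
    {"tx":-0.036,"ty":0.087,"tz":0.168,"wx":0,"wy":0,"wz":0,"claw":-1},
    {"tx":-0.038,"ty":0.091,"tz":0.166,"wx":0,"wy":0,"wz":0,"claw":-1},
    {"tx":-0.039,"ty":0.095,"tz":0.163,"wx":0,"wy":0,"wz":0,"claw":-1},
    {"tx":-0.041,"ty":0.099,"tz":0.16,"wx":0,"wy":0,"wz":0,"claw":-1},
    {"tx":-0.042,"ty":0.103,"tz":0.158,"wx":0,"wy":0,"wz":0,"claw":-1},
    {"tx":-0.038,"ty":0.092,"tz":0.134,"wx":0,"wy":0,"wz":0,"claw":-1},
    {"tx":-0.033,"ty":0.08,"tz":0.112,"wx":0,"wy":0,"wz":0,"claw":-1}
  ]
}}

```text
clock: 9.95
tool_pos: [0.5139, -0.0594, 0.2338]
eef_rot: [0.98, 0.197, 0.005, 0.001]
contact_force: [9.7, 2.7, -1.0]
opening: 0.263
finger_force: 35.0
```

{"api": "drive_tool", "payload": {
  "targets": [
    {"tx":-0.025,"ty":0.06,"tz":0.08,"wx":0,"wy":0,"wz":0,"claw":-1},
    {"tx":-0.016,"ty":0.038,"tz":0.05,"wx":0,"wy":0,"wz":0,"claw":-1},
    {"tx":-0.009,"ty":0.023,"tz":0.03,"wx":0,"wy":0,"wz":0,"claw":-1},
    {"tx":0,"ty":0,"tz":0,"wx":0,"wy":0,"wz":0,"claw":-1},
    {"tx":0,"ty":0,"tz":0,"wx":0,"wy":0,"wz":0,"claw":-1},
    {"tx":0,"ty":0,"tz":0,"wx":0,"wy":0,"wz":0,"claw":-1},
    {"tx":0,"ty":0,"tz":0,"wx":0,"wy":0,"wz":0,"claw":-1},
    {"tx":0,"ty":0,"tz":0,"wx":0,"wy":0,"wz":0,"claw":-1}
  ]
}}

```text
clock: 10.75
tool_pos: [0.5125, -0.0559, 0.2385]
eef_rot: [0.98, 0.197, 0.005, 0.001]
contact_force: [8.6, 0.8, -0.6]
opening: 0.265
finger_force: 35.0
```

```bash
python3 - <<'E'
from plant import r, vision
import cv2,numpy as np
a=vision.snapshot("side")["image"];b=vision.snapshot("top")["image"][120:320,170:440]
b=cv2.resize(b,(int(270*1.5),300));a=cv2.resize(a[60:360,60:450],None,fx=1,fy=1)
cv2.imwrite("pics/f.png",np.hstack([a,b]));s=r.get_state();print(s["clock"],s["tool_pos"],s["contact_force"],np.abs(s["qd"]).max())
E
```

```text
10.85 [ 0.5124752  -0.05587671  0.23848192] [10.93598791  0.47336846 -1.13717704] 0.002197876217849369
```

View pics/f.png

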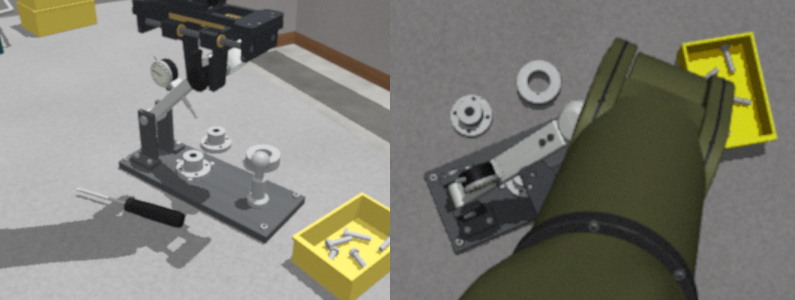

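The arm is raised about 45°: the nose is off the ball at (262,160), and the knob is still gripped. The flange is in its seat at (193,165), and the screwdriver, bin, ring and next flange have not moved.

```bash
python3 -c "
from plant import workorder
print(workorder.finish_job())"
```

```text
the job is handed in; nothing more can be done
None
```

The gauge is open: the knob is pulled out, the arm is held steady at about 45° in the gripper, the flange is in its seat and nothing else was disturbed; I handed the job in at about 11 s and it returned no verdict.

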